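# Hold a T-section offcut in the corner of the marking jig

## Task

On the blue marking jig, pull the sprung black end stop out by its red knob as far as it goes. Then lay the white T-section offcut, web up, on the jig's bed with its orange end against the stop and its foot against the fence, and press it down on the bed and against the fence together with one steady, firm diagonal push (about 10 N each way); finish while still holding that push, without letting go. Leave everything else on the table where it is.

Things in the scene. Friction and masses are not known exactly. Their poses are not given: they have to be found in the camera images.
- jig: fixed marking jig with a dark steel base 110 x 270 x 8 mm; origin at the centre of its underside on the table; x points across the bed towards the fence, y along the fence towards the end stop, z up. It may be turned about 15 degrees either way. A fixed blue end block stands at its +y end (y = 111 to 129 mm, x = -42 to 28 mm, top 40 mm above the table)
- bed (a point): flat aluminium bed of the jig, top face 18 mm above the table, from x = -44 to 30 mm and y = -119 to 111 mm in the jig's frame; the point is on its top face above the jig's origin. The offcut drags on it (friction about 0.6), so a hard push down resists sliding
- fence (a point): blue fence along the far side of the bed, 20 mm thick, 230 mm long, its top 16 mm above the bed (34 mm above the table); the point is on the fence's working face (which looks to the jig's -x) at bed height, at x = 30 mm, y = 0 in the jig's frame
- stop (a joint): travel of the black end stop along the jig's +y, in m: 0 is fully in, 0.05 is fully out against its end. Starts near 0. A light spring (1 N at full travel) draws it in, but a 3 N friction brake holds it wherever it is left; about 4 N pulls it out
- stop_face (a point): point on the stop's working face, which looks to the jig's -y, at bed height and x = 0 in the jig's frame; its y there is 35 mm + travel (85 mm when out). The stop block behind it is 24 mm long in y, covers x = -39 to 23 mm, and its top is 20 mm above the bed (38 mm above the table)
- knob (a point): red upright round knob on top of the stop, 18 mm across, 32 mm high; the point is the centre of its foot, 38 mm above the table, 12 mm in +y from the stop's working face and at x = -8 mm in the jig's frame; its top is 70 mm above the table; moves with the stop
- offcut: loose white plastic offcut of inverted T section, 120 mm long, 80 to 170 g: foot 44 wide, 14 thick; central web 12 mm thick, over the full length, top 52 mm above the underside; last 16 mm at one end orange. Origin at the centre of its underside; y runs lengthwise to the orange end, z up. Starts on the table web up, y axis within 30 degrees of world +y (robot's left)
- orange_end (a point): centre of the underside edge of the offcut's orange end, 60 mm in +y from the offcut's origin
- grey_offcut: bystander: grey T-section offcut, same 44 x 120 x 52 mm shape, all grey; not to be used; leave it
- knife: bystander: yellow utility knife, blade in, 160 mm long, 18 mm high, lying flat; leave it
- adhesive: bystander: white can, 76 mm across, 150 mm tall, standing; leave it
- tape_roll: bystander: clear tape ring, 90 mm across, 24 mm high, lying flat; leave it
- screwdriver: bystander: red-handled screwdriver, lying; leave it
- rivet_cup: bystander: blue plastic cup, 80 mm across, 55 mm high; leave it
- strap_loop: bystander: steel wire strap loop, 48 x 40 mm, 8 mm high, lying flat; leave it
There are look-alikes about, which are no part of the job. Leave any green or pink look-alike of the offcut alone.

How it is judged:
By the outcome, as a careful person would: the job done as asked, in the order asked, and still so for the second after the job is handed in, while the arm keeps its last pose, push and grip.
It also fails if it takes over 56 s, if anything falls off the work surface, if the arm or the gripper's body presses on something with over 40 N, if the wrist force passes 120 N, or if a joint passes its speed limit or range.

## Robot

A 7-joint arm with a two-finger parallel gripper is mounted at the origin on the work surface. World frame = base frame: x ahead of the robot, y to its left, z up, the work surface at z = 0. Lengths are in m, angles in degrees, forces in N, time in s.
With the tool pointing down it reaches from about 0.4 to 0.875 m from the base axis. Payload 4.4 kg.
Tool frame: the origin (TCP) lies between the finger pads; the fingertips stand 11 mm ahead of it and the grasp point (between the pads) lies 8 mm behind it (ctrl.finger_overhang is the distance from the TCP to the fingertips, in m); z points along the fingers, y is the line along which they close (so a half turn about z gives the same grasp; the last joint's range is limited). The gripper opens to 85 mm and grips with 20 to 120 N. Pads are 22 mm wide; open, the fingers measure 114 mm over their backs; the gripper's body (76 mm by 85 mm) begins 54 mm behind the grasp point. The pads swing forward as they close: fully open they stand 13 mm farther back than shut.
Start: joints at [-69.546, 36.005, 2.206, 86.941, -1.547, 57.084, -1.146], TCP at [0.267, 0.593, 0.242] pointing down, gripper open.
Joint ranges: [-175.42, 175.42], [-21.48, 121.26], [-71.46, 75.88], [10.55, 141.38], [-63.04, 243.04], [13.31, 113.54], [-168.57, 168.57]. Speed limits (degrees/s): [147.25, 147.25, 180, 180, 180, 180, 180].

## Interface

Orientations are given as a 3x3 rotation matrix whose columns are the frame's x, y, z axes.
In Python, from station import ctrl gives the robot as it stands.
- The arm moves only by the shell command python3 -m handwheel 'ROWS' [OPENING] [FORCE]. ROWS is JSON, a list of rows, each an object of numbers: "tx", "ty", "tz": the shift along the tool's x, y, z in cm; "rx", "ry", "rz": the turn, a rotation vector about the tool's x, y, z in rad. In form: [{"tx": .., "ty": .., "tz": .., "rx": .., "ry": .., "rz": ..}, ...]. A call has 1 to 8 rows; each row shifts and turns the commanded pose from where the row before left it, along the tool's axes as they then stand; what a row does not reach is not made up. A row lasts 1/8 s, in which the tool goes at most 62.5 mm and 10.7 degrees, less where a joint would pass 70% of its speed; a pose out of reach is approached as far as the arm can. A call with a gripper value outside its range is refused whole. OPENING is the opening, from 0 (shut) to 1 (fully open), set as the call begins (- or left out, the last holds). The fingers move at their own pace and stop on an object; FORCE is the grip in N (left out, the last holds). Time passes only in rows, so rows that do not move let the fingers close. It gives the time, the measured TCP pose, the force, the opening and the grip force at its end, in the units of the state.
- ctrl.read_state(): the state, without advancing time (a new reading comes with each control period).
- ctrl.get_image(name): name is "scene" or "side" or "wrist"; returns a dict with "image" (384x512x3 uint8, red, green, blue), "fx", "fy", "cx", "cy" (pixels), "k1" (the pictures are not rectified: a ray, as slopes to the right and down, at radius r is drawn at 1 + k1 r^2 times it, then the intrinsics apply), "xyz" and "orientation" of the camera in the world; the wrist camera has in their place "mount" (4x4, takes a point from camera to tool coordinates, whose origin is the TCP and whose axes are the flange's). Camera axes: x right, y down, z forward; pixel columns grow to the right and rows downward; lengths in m; the calibration is good to about 2 mm. A picture is of the moment at which its call begins: read the wrist's pose just before it. There is no depth.
- ctrl.finish_job(): hands the job in; it is judged then, once.
Trained networks look in a picture, given as the dict that the camera call returned (one of the last four; its "shot" number tells which), for a name from the list of things; names that differ only in an ending like _2 or _b are one class to them, and where a whole thing is asked for, a point or a joint stands for the part that bears it (a point fixed in the world has none). Each returns a list of dicts, best first, with "score" (0 to 1); they miss things now and then, are a little off and sometimes report something else, mostly with a low value. They report only what shows in the picture. A call takes as long as a camera call. They do not tell look-alikes from the thing itself.
- ctrl.recognise(thing, picture): "rect" ([left, top, right, bottom] in pixels, round what is visible of it).
- ctrl.tip_of(thing, picture): "xy" ([column, row] in pixels: a listed point, or the origin of a listed thing).
The state is a dict: "time": time; "q": joint angles; "qvel": joint speeds; "tau": joint torques, N m; "tool_pos": TCP position; "orientation": TCP orientation; "wrist_force": force on the tool from outside, world axes, zero at the start; "wrist_torque": the same for the moment, N m; "gripper_width": finger opening in m; "gripper_force": force on a finger pad.
Only numpy, scipy, OpenCV 4.12 (cv2) and the standard library are available. Lean on these libraries where they do the work, as an engineer would, in place of code of your own. Each camera call takes 0.05 s, during which the arm holds its last target. There are 200 camera calls.

## Working session

There is one attempt and no reset: what is moved stays moved. The work goes in short steps, Python scripts to look and compute and a shell command to move; the robot and the scene stay as the last step left them, time stands still between calls to the robot, and variables do not carry over. Pictures are saved under pics/ and viewed, at most 10 in all, crops included, and the job is handed in when it is done.

```bash
ls; mkdir -p pics; cat > h.py <<'E'
import numpy as np, cv2
from station import ctrl
def cam(im):
    K=np.array([[im["fx"],0,im["cx"]],[0,im["fy"],im["cy"]],[0,0,1]]); D=np.array([im["k1"],0,0,0.])
    if "mount" in im:
        s=im["_s"]; T=np.eye(4); T[:3,:3]=np.array(s["orientation"]); T[:3,3]=s["tool_pos"]
        M=T@np.array(im["mount"]); return K,D,M[:3,:3],M[:3,3]
    return K,D,np.array(im["orientation"]),np.array(im["xyz"])
def get(name):
    s=ctrl.read_state(); im=dict(ctrl.get_image(name)) if 0 else ctrl.get_image(name)
    if name=="wrist": im["_s"]=s
    return im
def px2w(im,uv,z):
    K,D,R,t=cam(im)
    n=cv2.undistortPoints(np.array([[uv]],float),K,D)[0,0]   # k1 r^2 model of slopes
    d=R@np.array([n[0],n[1],1]); return t+d*(z-t[2])/d[2]
def w2px(im,P):
    K,D,R,t=cam(im); P=np.atleast_2d(P)
    return cv2.projectPoints((P-t)@R,np.zeros(3),np.zeros(3),K,D)[0][:,0]
def save(im,name,s=1.5,crop=None):
    a=im["image"][:,:,::-1]
    if crop: l,t,r,b=crop; a=a[t:b,l:r]
    cv2.imwrite("pics/"+name,cv2.resize(a,None,fx=s,fy=s,interpolation=cv2.INTER_CUBIC))
E
python3 - <<'E'
from h import *
for n in ("scene","side"):
    im=get(n); save(im,n+"0.png"); print(n,im["xyz"],np.round(im["orientation"],3).tolist(),im["k1"])
    for t in ("bed","fence","stop_face","knob","offcut","orange_end","grey_offcut"):
        z={"bed":.018,"fence":.018,"stop_face":.018,"knob":.038}.get(t,0)
        for d in ctrl.tip_of(t,im)[:3]: print(t,round(d["score"],2),np.round(d["xy"]),np.round(px2w(im,d["xy"],z),3))
E
```

```text
pics
scene [1.22135694 0.5684389  1.06863445] [[-0.616, 0.607, -0.502], [0.787, 0.462, -0.408], [-0.015, -0.646, -0.763]] -0.021824639508320667
bed 0.62 [292. 215.] [0.533 0.122 0.018]
fence 0.81 [285. 222.] [0.566 0.122 0.018]
stop_face 0.67 [303. 226.] [0.546 0.17  0.018]
knob 0.62 [312. 222.] [0.532 0.193 0.038]
offcut 0.79 [257. 164.] [ 0.417 -0.097  0.   ]
offcut 0.73 [231. 124.] [ 0.315 -0.297  0.   ]
offcut 0.58 [217. 145.] [ 0.429 -0.263  0.   ]
orange_end 0.94 [270. 171.] [ 0.417 -0.044  0.   ]
orange_end 0.85 [229. 153.] [ 0.433 -0.206  0.   ]
orange_end 0.76 [250. 122.] [ 0.269 -0.248  0.   ]
grey_offcut 0.67 [182. 170.] [ 0.589 -0.277  0.   ]
side [0.2580631  1.42569768 0.9784451 ] [[-0.98, -0.086, 0.18], [-0.198, 0.521, -0.83], [-0.023, -0.849, -0.528]] 0.012393383519552544
bed 0.78 [264. 229.] [0.545 0.139 0.018]
bed 0.7 [191. 231.] [0.791 0.198 0.018]
bed 0.4 [230. 284.] [0.588 0.427 0.018]
fence 0.69 [260. 223.] [0.565 0.112 0.018]
fence 0.55 [246. 164.] [ 0.716 -0.304  0.018]
stop_face 0.57 [261. 235.] [0.549 0.177 0.018]
knob 0.46 [262. 230.] [0.544 0.174 0.038]
offcut 0.72 [312. 198.] [ 0.41  -0.107  0.   ]
offcut 0.67 [317. 177.] [ 0.41  -0.277  0.   ]
offcut 0.58 [333. 155.] [ 0.358 -0.481  0.   ]
orange_end 0.55 [306. 209.] [ 0.425 -0.033 -0.   ]
orange_end 0.54 [315. 183.] [ 0.412 -0.227  0.   ]
grey_offcut 0.59 [214. 190.] [ 0.8   -0.102  0.   ]
grey_offcut 0.55 [269. 173.] [ 0.611 -0.276  0.   ]
```

View pics/scene0.png

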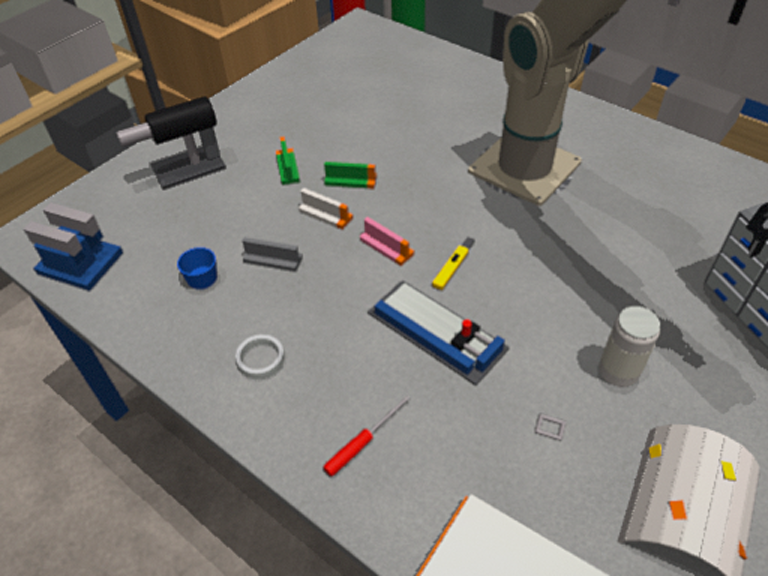

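View pics/side0.png

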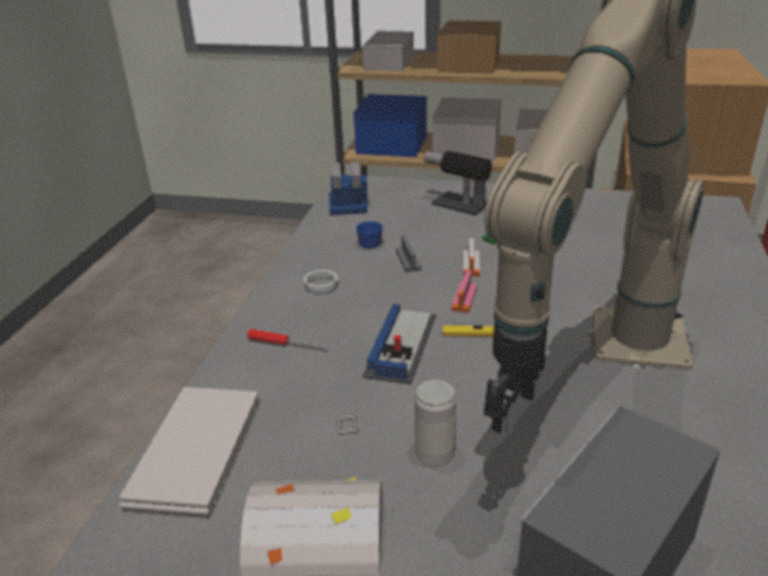

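The white offcut with the orange end is at about (217,145) in the raw scene image. The jig is at about (292,218) with its red knob at (311,218). The pink one at (257,160) and the green ones are look-alikes. Next I'll move the wrist camera over the jig.

```bash
cat >> h.py <<'E'
from scipy.spatial.transform import Rotation as Rn
def go(pos,R=None):
    "total shift (cm, tool axes) and turn (rad) from the measured pose; rows needed"
    s=ctrl.read_state(); R0=np.array(s["orientation"]); d=R0.T@(np.array(pos)-s["tool_pos"])*100
    w=np.zeros(3) if R is None else Rn.from_matrix(R0.T@R).as_rotvec()
    print("shift",np.round(d,2),"turn",np.round(w,3),"rows>=",round(max(np.linalg.norm(d)/6.25,np.degrees(np.linalg.norm(w))/10.7),1))
def down(a):
    "tool down, tool y (closing) at world angle a deg"
    a=np.radians(a); y=np.array([np.cos(a),np.sin(a),0]); z=np.array([0,0,-1.]); return np.c_[np.cross(y,z),y,z]
E
python3 - <<'E'
from h import *
s=ctrl.read_state(); print(np.round(s["orientation"],3),s["time"],s["wrist_force"],ctrl.finger_overhang)
im=get("wrist"); print(np.round(im["mount"],3),im["fx"],im["k1"])
go([.47,.15,.36])
E
```

```text
[[-0.912  0.41  -0.   ]
 [ 0.41   0.912  0.   ]
 [ 0.     0.    -1.   ]] 0.8 [0.73038103 0.50967874 0.85474053] 0.011
[[-0.    -0.96  -0.28   0.072]
 [ 1.    -0.    -0.     0.   ]
 [ 0.    -0.28   0.96  -0.131]
 [ 0.     0.     0.     1.   ]] 280.13303477476416 -0.04607674884298092
shift [-36.71 -32.04 -11.77] turn [0. 0. 0.] rows>= 8.0
```

```bash
python3 - <<'E'
from h import *
go([.54,.17,.25],down(0))
E
```

```text
shift [-42.27 -27.34  -0.77] turn [ 0.    -0.     1.148] rows>= 8.1
```

```bash
cat >> h.py <<'E'
def plan(pos,R=None,n=8):
    "straight-line interpolation: per-row shift and turn, to be typed"
    s=ctrl.read_state(); R0=np.array(s["orientation"]); p=np.array(s["tool_pos"]); R=R0 if R is None else R
    w=Rn.from_matrix(R0.T@R).as_rotvec()/n; dp=(np.array(pos)-p)/n; q=R0
    print("rot/row",np.round(w,3),"=",round(np.degrees(np.linalg.norm(w)),1),"deg; mm/row",round(1000*np.linalg.norm(dp),1))
    for i in range(n): print(np.round(q.T@dp*100,2)); q=q@Rn.from_rotvec(w).as_matrix()
E
python3 - <<'E'
from h import *
plan([.54,.17,.25],down(0),11)
E
```

```text
rot/row [ 0.    -0.     0.104] = 6.0 deg; mm/row 45.8
[-3.84 -2.49 -0.07]
[-4.08 -2.07 -0.07]
[-4.27 -1.64 -0.07]
[-4.42 -1.18 -0.07]
[-4.52 -0.71 -0.07]
[-4.57 -0.24 -0.07]
[-4.57  0.24 -0.07]
[-4.52  0.71 -0.07]
[-4.42  1.18 -0.07]
[-4.28  1.63 -0.07]
[-4.08  2.07 -0.07]
```

```bash
python3 -m handwheel '[{"tx":-3.8,"ty":-2.5,"tz":-0.1,"rz":0.104},{"tx":-4.1,"ty":-2.1,"rz":0.104},{"tx":-4.3,"ty":-1.6,"tz":-0.1,"rz":0.104},{"tx":-4.4,"ty":-1.2,"tz":-0.1,"rz":0.104},{"tx":-4.5,"ty":-0.7,"tz":-0.1,"rz":0.104},{"tx":-4.6,"ty":-0.2,"tz":-0.1,"rz":0.104},{"tx":-4.6,"ty":0.2,"tz":-0.1,"rz":0.104},{"tx":-4.5,"ty":0.7,"tz":-0.1,"rz":0.104}]' 0.6 40
python3 -m handwheel '[{"tx":-4.4,"ty":1.2,"tz":-0.1,"rz":0.104},{"tx":-4.3,"ty":1.6,"tz":-0.1,"rz":0.104},{"tx":-4.1,"ty":2.1,"tz":-0.1,"rz":0.104},{}]'
python3 - <<'E'
from h import *
im=get("wrist"); save(im,"w1.png")
for t in ("bed","fence","stop_face","knob"):
    z={"bed":.018,"fence":.018,"stop_face":.018,"knob":.038}[t]
    for d in ctrl.tip_of(t,im)[:2]: print(t,round(d["score"],2),np.round(d["xy"]),np.round(px2w(im,d["xy"],z),4))
E
```

```text
$[0]: bad value
$[0]: bad value
```

View pics/w1.png

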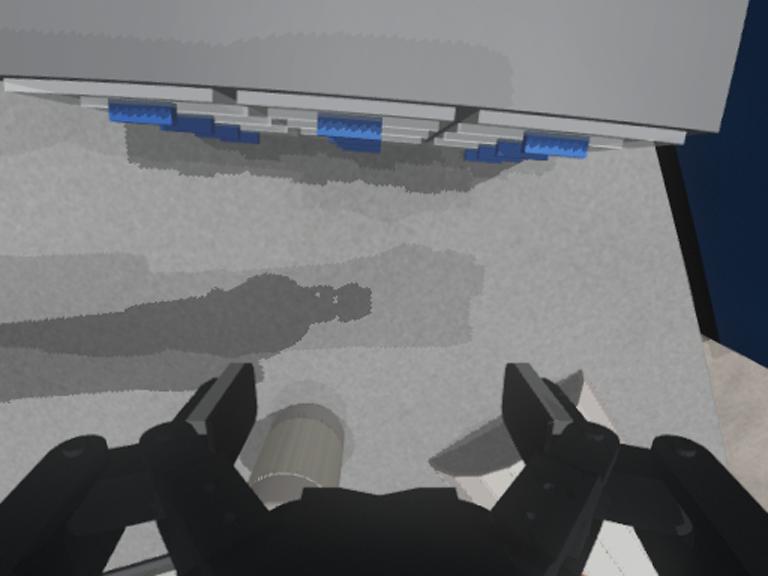

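The moves were refused because every row needs all six keys. The picture shows the start pose, with the drawer cabinet at the top and the can at (300,450).

```bash
python3 -m handwheel '[{"tx":-3.8,"ty":-2.5,"tz":-0.1,"rx":0,"ry":0,"rz":0.104},{"tx":-4.1,"ty":-2.1,"tz":0,"rx":0,"ry":0,"rz":0.104},{"tx":-4.3,"ty":-1.6,"tz":-0.1,"rx":0,"ry":0,"rz":0.104},{"tx":-4.4,"ty":-1.2,"tz":-0.1,"rx":0,"ry":0,"rz":0.104},{"tx":-4.5,"ty":-0.7,"tz":-0.1,"rx":0,"ry":0,"rz":0.104},{"tx":-4.6,"ty":-0.2,"tz":-0.1,"rx":0,"ry":0,"rz":0.104},{"tx":-4.6,"ty":0.2,"tz":-0.1,"rx":0,"ry":0,"rz":0.104},{"tx":-4.5,"ty":0.7,"tz":-0.1,"rx":0,"ry":0,"rz":0.104}]' 0.6 40 &&
python3 -m handwheel '[{"tx":-4.4,"ty":1.2,"tz":-0.1,"rx":0,"ry":0,"rz":0.104},{"tx":-4.3,"ty":1.6,"tz":-0.1,"rx":0,"ry":0,"rz":0.104},{"tx":-4.1,"ty":2.1,"tz":-0.1,"rx":0,"ry":0,"rz":0.104},{"tx":0,"ty":0,"tz":0,"rx":0,"ry":0,"rz":0}]' &&
python3 - <<'E'
from h import *
im=get("wrist"); save(im,"w1b.png")
for t in ("bed","fence","stop_face","knob"):
    z={"bed":.018,"fence":.018,"stop_face":.018,"knob":.038}[t]
    for d in ctrl.tip_of(t,im)[:2]: print(t,round(d["score"],2),np.round(d["xy"]),np.round(px2w(im,d["xy"],z),4))
E
```

```text
time: 2.1
tool_pos: [0.4664, 0.2841, 0.2496]
orientation: [[-0.308, 0.952, 0.0], [0.952, 0.308, 0.0], [0.0, 0.001, -1.0]]
wrist_force: [-0.0, 0.6, 0.1]
gripper_width: 0.0511
gripper_force: 0.0
time: 2.6
tool_pos: [0.5429, 0.1655, 0.2528]
orientation: [[0.004, 1.0, 0.002], [1.0, -0.004, -0.002], [-0.002, 0.002, -1.0]]
wrist_force: [-0.3, 0.3, 0.3]
gripper_width: 0.0512
gripper_force: 0.0
bed 0.77 [251. 202.] [0.5404 0.1196 0.018 ]
fence 0.65 [270. 202.] [0.5668 0.1208 0.018 ]
fence 0.6 [248. 156.] [0.5363 0.1842 0.018 ]
stop_face 0.81 [254. 162.] [0.5444 0.1751 0.018 ]
knob 0.59 [246. 157.] [0.5341 0.1853 0.038 ]
```

View pics/w1b.png

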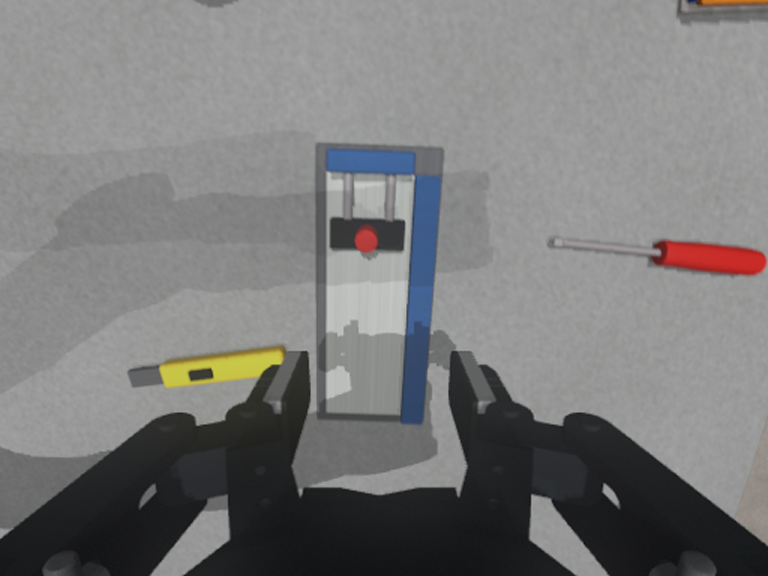

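The jig is nearly parallel to world y. Its corners are base top-left (316,143), base top-right (443,149), fence top near end (402–424,423), and knob (366,240). I'll fit the pose from these.

```bash
cat >> h.py <<'E'
from scipy.optimize import least_squares
def fit2d(im,J,U,x0):
    "pose (x,y,deg) of a thing on the table from points J (m, own frame) seen at U (px)"
    J=np.array(J);U=np.array(U)
    def W(x): return np.c_[(J[:,:2]@Rn.from_euler("z",x[2],degrees=True).as_matrix()[:2,:2].T)+x[:2],J[:,2]]
    r=least_squares(lambda x:(w2px(im,W(x))-U).ravel(),x0,x_scale=[.01,.01,1],loss="soft_l1")
    return r.x,r.fun.reshape(-1,2) if r.fun.size==U.size else r.fun
E
python3 - <<'E'
from h import *
im=get("wrist")
J=[(-55,135,8),(55,135,8),(30,111,34),(50,111,34),(50,-119,34),(30,-119,34),(-42,129,40),(28,129,40),(28,111,40),(-42,111,40)]
U=[(316,143),(443,149),(414,176),(441,177),(424,424),(402,421),(327,149),(415,152),(415,174),(327,171)]
x,r=fit2d(im,np.array(J)/1000,np.array(U)/1.5,[.54,.12,0]); print(x,np.round(r,1).tolist())
# knob/stop travel
R=Rn.from_euler("z",x[2],degrees=True).as_matrix()
for uv,z in (((366,229),.07),((366,238),.07)):
    p=px2w(im,np.array(uv)/1.5,z); print((R.T@(p-[x[0],x[1],0]))*1000)
for t in (0,.005):
    for y in(.026,.035,.044,.047): print(t,y,[np.round(w2px(im,R@[-.008,t+y+.0,z]+[x[0],x[1],0])[0]*1.5) for z in(.038,.07)])
E
```

```text
[ 0.53580017  0.13030211 -1.52360015] [[-0.5, -0.2], [1.1, -1.2], [1.6, -0.4], [0.1, -0.5], [-0.5, 0.8], [0.3, 2.4], [-0.7, -0.3], [0.5, -0.3], [-0.3, 0.9], [-0.7, 0.9]]
[-8.41319086 71.32232761 70.        ]
[-8.24609042 64.58558364 70.        ]
0 0.026 [array([366., 278.]), array([365., 288.])]
0 0.035 [array([367., 267.]), array([365., 276.])]
0 0.044 [array([367., 257.]), array([366., 265.])]
0 0.047 [array([367., 253.]), array([366., 261.])]
0.005 0.026 [array([366., 272.]), array([365., 281.])]
0.005 0.035 [array([367., 261.]), array([366., 270.])]
0.005 0.044 [array([367., 251.]), array([366., 258.])]
0.005 0.047 [array([367., 247.]), array([366., 255.])]
```

```bash
cat >> h.py <<'E'
JO=np.array([.5358,.1303,0]); JA=-1.52; JR=Rn.from_euler("z",JA,degrees=True).as_matrix()
def jw(x,y,z): return JR@(np.array([x,y,z])/1000)+JO
def wj(p): return JR.T@(np.array(p)-JO)*1000
E
python3 - <<'E'
from h import *
print(jw(-8,63,57)); plan(jw(-8,63,57),down(JA),4); go(jw(-8,63,57),down(JA))
E
```

```text
[0.52947395 0.19349004 0.057     ]
rot/row [-0.    -0.     0.008] = 0.5 deg; mm/row 49.2
[ 0.55 -0.26  4.88]
[ 0.54 -0.26  4.88]
[ 0.54 -0.27  4.88]
[ 0.54 -0.27  4.88]
shift [ 2.18 -1.02 19.52] turn [-0.001 -0.001  0.033] rows>= 3.1
```

```bash
python3 -m handwheel '[{"tx":0.7,"ty":-0.3,"tz":3,"rx":0,"ry":0,"rz":0.03},{"tx":0.7,"ty":-0.3,"tz":4,"rx":0,"ry":0,"rz":0},{"tx":0.7,"ty":-0.3,"tz":4,"rx":0,"ry":0,"rz":0},{"tx":0,"ty":0,"tz":2,"rx":0,"ry":0,"rz":0},{"tx":0,"ty":0,"tz":0,"rx":0,"ry":0,"rz":0}]' 0.6 40 >/dev/null
python3 - <<'E'
from h import *
im=get("wrist"); save(im,"w2.png")
s=ctrl.read_state(); print(wj(s["tool_pos"]),s["time"])
for t in ("stop_face","knob"):
    for d in ctrl.tip_of(t,im)[:1]: print(t,d["score"],np.round(d["xy"]),wj(px2w(im,d["xy"],dict(stop_face=.018,knob=.038)[t])))
go(jw(-8,63,57),down(JA))
E
```

```text
[ -5.84099803  61.37421854 122.15984364] 3.575
stop_face 0.91 [268. 220.] [ 5.95690812 41.3906813  18.        ]
knob 0.63 [261. 213.] [-0.72149064 55.48040095 38.        ]
shift [ 0.17 -0.34  6.63] turn [ 0.002 -0.001  0.001] rows>= 1.1
```

View pics/w2.png

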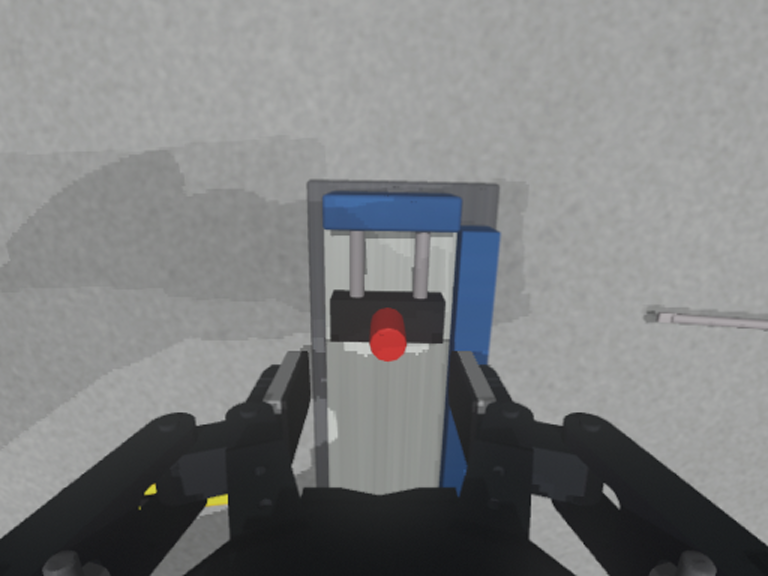

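The knob top is now at (388,344), midway between the fingers, with the base corners at (309,181) and (498,185). I'll refine the pose from this closer view.

```bash
python3 - <<'E'
from h import *
im=get("wrist")
J=[(-55,135,8),(55,135,8),(50,111,34),(28,111,40),(-42,111,40)]
U=[(309,181),(498,185),(498,231),(460,231),(324,230)]
x,r=fit2d(im,np.array(J)/1000,np.array(U)/1.5,[.536,.13,-1.5]); print(x,np.round(r,1).tolist())
R=Rn.from_euler("z",x[2],degrees=True).as_matrix()
for uv,z in (((388,344),.07),((388,342),.038)):
    p=px2w(im,np.array(uv)/1.5,z); print(p,R.T@(p-[x[0],x[1],0])*1000)
E
```

```text
[ 0.54230752  0.12239117 -2.32041853] [[-1.5, -0.4], [0.8, -1.0], [0.9, 0.3], [0.0, 0.9], [-0.5, 0.2]]
[0.53626183 0.18428134 0.07      ] [-8.54653802 61.59464532 70.        ]
[0.5367212  0.17179383 0.038     ] [-7.5819523  49.13597266 38.        ]
```

```bash
python3 - <<'E'
from h import *
s=ctrl.read_state(); print(s["tool_pos"],np.abs(s["qvel"]).max(),np.round(s["orientation"],4).tolist())
for n in("scene","side"):
    im=get(n); a=cv2.imread(f"pics/{n}0.png"); h=a.astype(int)
    m=((h[:,:,2]>120)&(h[:,:,1]<60)&(h[:,:,0]<60)).astype(np.uint8)
    k,_,st,c=cv2.connectedComponentsWithStats(m)
    for i in range(1,k):
        if st[i,4]>30:
            x,y,w,hh,A=st[i]; top=((x+w/2)/1.5,(y+w/3)/1.5); mid=c[i]/1.5
            print(n,st[i],"mid@.054",np.round(px2w(im,mid,.054),4))
im=get("wrist"); s=im["_s"]; print(s["tool_pos"])
h=im["image"].astype(int); m=((h[:,:,0]>150)&(h[:,:,1]<80)).astype(np.uint8)
k,_,st,c=cv2.connectedComponentsWithStats(m); print(st[1:],c[1:],[px2w(im,q,.07) for q in c[1:]])
E
```

```text
[0.53283009 0.19163777 0.12354536] 0.2095269174122406 [[0.0257, 0.9997, 0.0021], [0.9997, -0.0257, 0.0009], [0.001, 0.0021, -1.0]]
scene [463 320   9   8  58] mid@.054 [0.5253 0.1838 0.054 ]
scene [324 429  48  47 757] mid@.054 [0.8652 0.1782 0.054 ]
side [249 331  38  12 261] mid@.054 [0.8256 0.2119 0.054 ]
[0.5326684  0.1914975  0.12341876]
[[243 217  24  22 397]] [[254.35264484 227.44080605]] [array([0.53321196, 0.18559582, 0.07      ])]
```

```bash
python3 - <<'E'
from h import *
for i in range(8):
    im=get("wrist"); s=im["_s"]
    h=im["image"].astype(int); m=((h[:,:,0]>150)&(h[:,:,1]<80)).astype(np.uint8)
    k,_,st,c=cv2.connectedComponentsWithStats(m); print(s["time"],np.round(s["tool_pos"],4),np.round(c[1],1),np.round(px2w(im,c[1],.07),4),s["orientation"][0][0].round(4))
save(im,"w3.png")
im=get("scene"); save(im,"s3.png",3,(230,130,370,250))
E
```

```text
3.875 [0.5325 0.1914 0.1232] [254.5 227.5] [0.5332 0.1856 0.07  ] 0.026
3.925 [0.5324 0.1914 0.1231] [254.8 227.4] [0.5333 0.1856 0.07  ] 0.0261
3.975 [0.5323 0.1913 0.1229] [255.  227.5] [0.5333 0.1856 0.07  ] 0.026
4.025 [0.5322 0.1913 0.1228] [255.1 227.5] [0.5333 0.1856 0.07  ] 0.026
4.075 [0.5321 0.1913 0.1226] [255.3 227.5] [0.5333 0.1856 0.07  ] 0.0261
4.125 [0.5321 0.1912 0.1225] [255.3 227.5] [0.5332 0.1856 0.07  ] 0.0261
4.175 [0.532  0.1912 0.1224] [255.4 227.5] [0.5332 0.1856 0.07  ] 0.026
4.225 [0.532  0.1912 0.1223] [255.4 227.5] [0.5332 0.1856 0.07  ] 0.0261
```

View pics/w3.png

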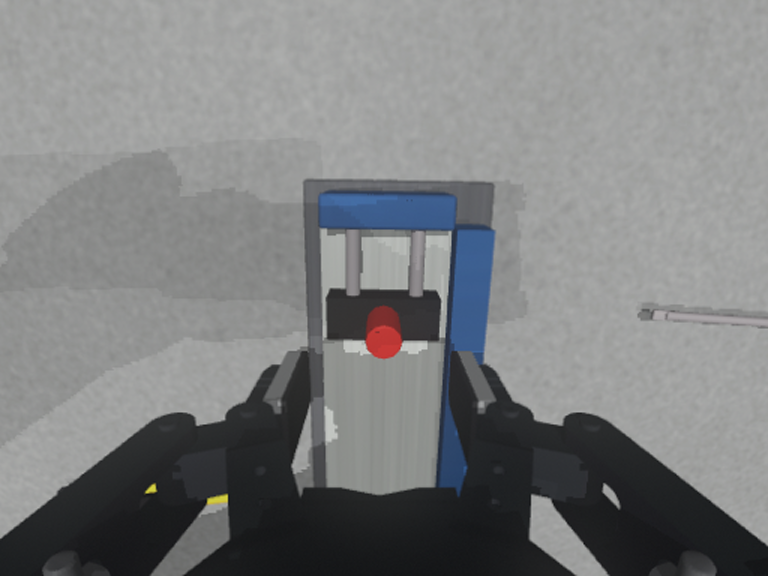

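The knob is at (384,342) and the base corners at (305,181) and (494,184). The arm settles slowly, so my earlier fits mixed pixels and poses from different moments. I'll refit with this picture.

```bash
python3 - <<'E'
from h import *
im=get("wrist")
J=[(-55,135,8),(55,135,8),(50,111,34),(28,111,40),(-42,111,40),(-42,129,40),(28,129,40)]
U=[(305,180),(494,183),(494,231),(456,231),(320,230),(320,193),(455,195)]
for L in (5,7):
    x,r=fit2d(im,np.array(J[:L])/1000,np.array(U[:L])/1.5,[.536,.13,-1.5]); print(x,np.round(r,1).tolist())
for a,b,z in (((452,300),(440,440),.034),((322,260),(328,440),.018)):
    p,q=[px2w(im,np.array(v)/1.5,z) for v in(a,b)]; d=p-q; print(p,q,"edge angle",np.degrees(np.arctan2(d[1],d[0]))-90)
    for A in(-1.5,-2.3):
        R=Rn.from_euler("z",A,degrees=True).as_matrix(); print((R.T@(p-[*x[:2],0]))[0],(R.T@(q-[*x[:2],0]))[0])
s=ctrl.read_state();go([.5332,.1856,.057],down(-2))
E
```

```text
[ 0.53935835  0.12222863 -2.26943122] [[-1.7, -0.1], [1.3, -0.2], [1.2, -0.0], [0.0, 0.6], [-1.0, 0.0]]
[ 0.53926362  0.1223534  -2.3054625 ] [[-1.7, -0.3], [1.3, -0.3], [1.2, -0.2], [-0.0, 0.4], [-1.0, -0.2], [-1.6, 0.4], [2.2, 0.4]]
[0.5714875  0.19383991 0.034     ] [0.56640029 0.10435013 0.034     ] edge angle -3.253581750017375
0.03034153968307047 0.027598641843712163
0.0293290392256741 0.02783731239836822
[0.49940531 0.21473565 0.018     ] [0.49539561 0.09474919 0.018     ] edge angle -1.9139944818858936
-0.04226294398884945 -0.04313039059157182
-0.04353367228530025 -0.042724870306978774
shift [-0.55  0.14  6.52] turn [-0.     0.     0.009] rows>= 1.0
```

```bash
sed -i 's/^JO=.*/JO=np.array([.5393,.1223,0]); JA=-2.3; JR=Rn.from_euler("z",JA,degrees=True).as_matrix()/' h.py
python3 -m handwheel '[{"tx":-0.4,"ty":0.1,"tz":3.5,"rx":0,"ry":0,"rz":0.014},{"tx":-0.1,"ty":0,"tz":3,"rx":0,"ry":0,"rz":0},{"tx":0,"ty":0,"tz":0,"rx":0,"ry":0,"rz":0},{"tx":0,"ty":0,"tz":0,"rx":0,"ry":0,"rz":0}]' 0.6 40 
python3 -m handwheel '[{"tx":0,"ty":0,"tz":0,"rx":0,"ry":0,"rz":0},{"tx":0,"ty":0,"tz":0,"rx":0,"ry":0,"rz":0},{"tx":0,"ty":0,"tz":0,"rx":0,"ry":0,"rz":0},{"tx":0,"ty":0,"tz":0,"rx":0,"ry":0,"rz":0}]' 0 40
python3 -c "
from h import *
s=ctrl.read_state();print(wj(s['tool_pos']))"
```

```text
time: 4.88
tool_pos: [0.5335, 0.1863, 0.0581]
orientation: [[0.04, 0.999, 0.001], [0.999, -0.04, 0.0], [0.0, 0.001, -1.0]]
wrist_force: [0.3, -0.0, 0.3]
gripper_width: 0.0506
gripper_force: 0.0
time: 5.38
tool_pos: [0.534, 0.1865, 0.0585]
orientation: [[0.04, 0.999, 0.003], [0.999, -0.04, 0.001], [0.001, 0.003, -1.0]]
wrist_force: [0.6, 0.6, 6.3]
gripper_width: 0.0166
gripper_force: 39.2
[-7.83192993 63.97432379 58.47631314]
```

```bash

python3 -m handwheel '[{"tx":0.6,"ty":0,"tz":0,"rx":0,"ry":0,"rz":0},{"tx":0.8,"ty":0,"tz":0,"rx":0,"ry":0,"rz":0},{"tx":0.8,"ty":0,"tz":0,"rx":0,"ry":0,"rz":0},{"tx":0.6,"ty":0,"tz":0,"rx":0,"ry":0,"rz":0},{"tx":0.4,"ty":0,"tz":0,"rx":0,"ry":0,"rz":0},{"tx":0.2,"ty":0,"tz":0,"rx":0,"ry":0,"rz":0},{"tx":0.2,"ty":0,"tz":0,"rx":0,"ry":0,"rz":0}]' 
python3 -c "
from h import *
s=ctrl.read_state();print(wj(s['tool_pos']))"
```

```text
time: 6.25
tool_pos: [0.5355, 0.2203, 0.0585]
orientation: [[0.041, 0.999, 0.002], [0.999, -0.041, -0.002], [-0.001, 0.002, -1.0]]
wrist_force: [0.5, -4.2, 7.8]
gripper_width: 0.0164
gripper_force: 39.3
[-7.75384652 97.81019717 58.47060608]
```

```bash

python3 -m handwheel '[{"tx":0.3,"ty":0,"tz":0,"rx":0,"ry":0,"rz":0},{"tx":0.2,"ty":0,"tz":0,"rx":0,"ry":0,"rz":0},{"tx":0.2,"ty":0,"tz":0,"rx":0,"ry":0,"rz":0},{"tx":0,"ty":0,"tz":0,"rx":0,"ry":0,"rz":0}]' 
python3 -c "
from h import *
s=ctrl.read_state();print(wj(s['tool_pos']))"
```

```text
time: 6.75
tool_pos: [0.5356, 0.2219, 0.0584]
orientation: [[0.044, 0.999, 0.001], [0.999, -0.044, -0.008], [-0.008, 0.001, -1.0]]
wrist_force: [-0.3, -13.6, 10.5]
gripper_width: 0.0168
gripper_force: 39.7
[-7.72297501 99.41983632 58.40580472]
```

```bash

python3 -m handwheel '[{"tx":-0.3,"ty":0,"tz":0,"rx":0,"ry":0,"rz":0},{"tx":0,"ty":0,"tz":0,"rx":0,"ry":0,"rz":0},{"tx":0,"ty":0,"tz":0,"rx":0,"ry":0,"rz":0}]' 0.6 40
python3 -m handwheel '[{"tx":0,"ty":0,"tz":0,"rx":0,"ry":0,"rz":0},{"tx":0,"ty":0,"tz":-2,"rx":0,"ry":0,"rz":0},{"tx":0,"ty":0,"tz":-5,"rx":0,"ry":0,"rz":0},{"tx":0,"ty":0,"tz":-3,"rx":0,"ry":0,"rz":0}]' 0.6 40
python3 -c "
from h import *
plan([.43,-.21,.25],None,9)"
```

```text
time: 7.12
tool_pos: [0.5341, 0.2271, 0.0571]
orientation: [[0.039, 0.999, -0.0], [0.999, -0.039, 0.001], [0.001, -0.001, -1.0]]
wrist_force: [0.4, -0.5, 0.4]
gripper_width: 0.051
gripper_force: 0.0
time: 7.62
tool_pos: [0.5351, 0.2266, 0.1592]
orientation: [[0.04, 0.999, 0.002], [0.999, -0.04, 0.001], [0.001, 0.002, -1.0]]
wrist_force: [0.2, 0.1, -0.1]
gripper_width: 0.0511
gripper_force: 0.0
rot/row [0. 0. 0.] = 0.0 deg; mm/row 50.9
[-4.89 -0.97 -1.01]
[-4.89 -0.97 -1.01]
[-4.89 -0.97 -1.01]
[-4.89 -0.97 -1.01]
[-4.89 -0.97 -1.01]
[-4.89 -0.97 -1.01]
[-4.89 -0.97 -1.01]
[-4.89 -0.97 -1.01]
[-4.89 -0.97 -1.01]
```

```bash

python3 - <<'E'
from h import *
for i in range(2):
    im=get("wrist"); s=im["_s"]
    h=im["image"].astype(int); m=((h[:,:,0]>150)&(h[:,:,1]<80)).astype(np.uint8)
    k,_,st,c=cv2.connectedComponentsWithStats(m); i=1+st[1:,4].argmax(); print(st[i],wj(px2w(im,c[i],.07)))
    for t in("stop_face","knob"): print(t,[wj(px2w(im,d["xy"],dict(stop_face=.018,knob=.038)[t])).round(1) for d in ctrl.tip_of(t,im)[:1]])
E
python3 -m handwheel '[{"tx":-4.9,"ty":-1,"tz":-1,"rx":0,"ry":0,"rz":0},{"tx":-4.9,"ty":-1,"tz":-1,"rx":0,"ry":0,"rz":0},{"tx":-4.9,"ty":-1,"tz":-1,"rx":0,"ry":0,"rz":0},{"tx":-4.9,"ty":-1,"tz":-1,"rx":0,"ry":0,"rz":0},{"tx":-4.9,"ty":-1,"tz":-1,"rx":0,"ry":0,"rz":0},{"tx":-4.9,"ty":-1,"tz":-1,"rx":0,"ry":0,"rz":0},{"tx":-4.9,"ty":-1,"tz":-1,"rx":0,"ry":0,"rz":0},{"tx":-4.9,"ty":-1,"tz":-1,"rx":0,"ry":0,"rz":0}]'
python3 -m handwheel '[{"tx":-4.9,"ty":-1,"tz":-1,"rx":0,"ry":0,"rz":0},{"tx":0,"ty":0,"tz":0,"rx":0,"ry":0,"rz":0},{"tx":0,"ty":0,"tz":0,"rx":0,"ry":0,"rz":0},{"tx":0,"ty":0,"tz":0,"rx":0,"ry":0,"rz":0},{"tx":0,"ty":0,"tz":0,"rx":0,"ry":0,"rz":0}]'
python3 - <<'E'
from h import *
import pickle
im=get("wrist"); save(im,"w4.png"); pickle.dump(im,open("w4.pkl","wb"))
for t in("offcut","orange_end"): print(t,[(d["score"],d["xy"],px2w(im,d["xy"],0).round(4)) for d in ctrl.tip_of(t,im)[:4]])
E
```

```text
[243 202  21  19 286] [-8.69010247 97.78875808 70.        ]
stop_face [array([ 1.2, 87.3, 18. ])]
knob [array([ -9.6, 100.2,  38. ])]
[243 202  20  19 291] [-8.93645389 98.37617484 70.        ]
stop_face [array([ 0.8, 87. , 18. ])]
knob [array([ -7.9, 100.4,  38. ])]
time: 8.93
tool_pos: [0.4378, -0.1636, 0.2365]
orientation: [[0.04, 0.999, -0.002], [0.999, -0.04, 0.001], [0.0, -0.002, -1.0]]
wrist_force: [0.4, -0.2, -0.2]
gripper_width: 0.0512
gripper_force: 0.0
time: 9.55
tool_pos: [0.4272, -0.2096, 0.2469]
orientation: [[0.038, 0.999, -0.001], [0.999, -0.038, 0.001], [0.001, -0.001, -1.0]]
wrist_force: [-0.6, 0.2, 0.5]
gripper_width: 0.0513
gripper_force: 0.0
offcut [(0.87, [240.7, 83.4], array([ 0.4153, -0.0996,  0.    ])), (0.75, [216.9, 320.2], array([ 0.3583, -0.4584,  0.    ])), (0.64, [166.7, 238.6], array([ 0.295 , -0.3099,  0.    ])), (0.59, [250.3, 213.2], array([ 0.4204, -0.2745,  0.    ]))]
orange_end [(0.79, [245.0, 26.8], array([ 0.4236, -0.0346,  0.    ])), (0.78, [141.3, 202.1], array([ 0.2655, -0.252 ,  0.    ])), (0.68, [243.3, 170.5], array([ 0.4134, -0.212 ,  0.    ]))]
```

View pics/w4.png

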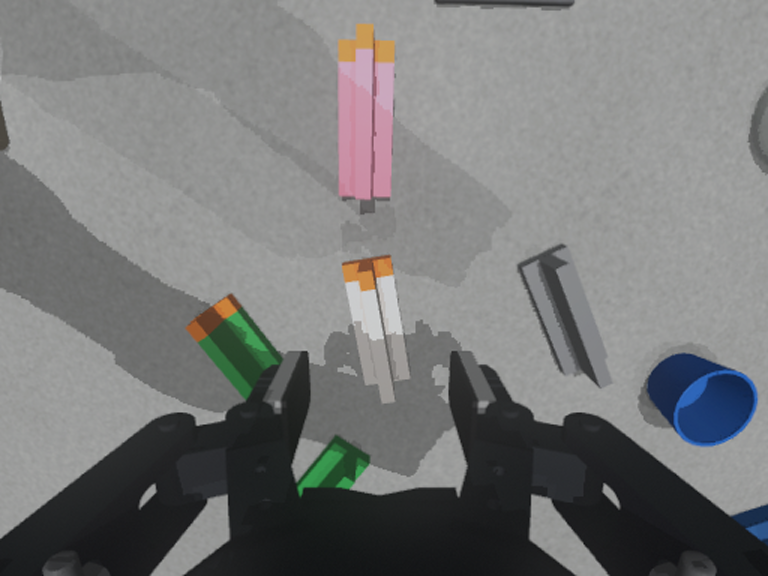

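The white offcut is at the centre, with its foot's orange corners at (343,264) and (391,257) and the web's near end at (380–395,403). The green and pink look-alikes are clear of it.

```bash
python3 - <<'E'
from h import *
import pickle
im=pickle.load(open("w4.pkl","rb"))
J=[(-22,60,14),(22,60,14),(22,-60,14),(-22,-60,14),(-6,-60,52),(6,-60,52),(-6,60,52),(6,60,52)]
U=[(343,264),(392,257),(409,379),(366,385),(380,404),(395,402),(359,274),(375,271)]
x,r=fit2d(im,np.array(J)/1000,np.array(U)/1.5,[.42,-.27,5]); print(x,np.round(r,1).tolist())
go([*x[:2],.12],down(x[2])); go([*x[:2],.033],down(x[2])); plan([*x[:2],.033],down(x[2]),5)
E
```

```text
[ 0.42281452 -0.27411061  6.29509841] [[0.2, 0.7], [0.3, 0.6], [0.5, 0.1], [-1.0, 0.1], [0.7, -0.1], [-0.3, 0.1], [0.1, -1.1], [-0.7, -0.5]]
shift [-6.4  -0.18 12.72] turn [-0.    -0.    -0.149] rows>= 2.3
shift [-6.4  -0.18 21.42] turn [-0.    -0.    -0.149] rows>= 3.6
rot/row [-0.   -0.   -0.03] = 1.7 deg; mm/row 44.7
[-1.28 -0.04  4.28]
[-1.28 -0.07  4.28]
[-1.27 -0.11  4.28]
[-1.27 -0.15  4.28]
[-1.27 -0.19  4.28]
```

```bash

python3 -m handwheel '[{"tx":-2.2,"ty":-0.1,"tz":2,"rx":0,"ry":0,"rz":-0.05},{"tx":-2.2,"ty":-0.2,"tz":3,"rx":0,"ry":0,"rz":-0.05},{"tx":-2,"ty":-0.3,"tz":4,"rx":0,"ry":0,"rz":-0.05},{"tx":0,"ty":0,"tz":3.5,"rx":0,"ry":0,"rz":0},{"tx":0,"ty":0,"tz":0,"rx":0,"ry":0,"rz":0},{"tx":0,"ty":0,"tz":0,"rx":0,"ry":0,"rz":0},{"tx":0,"ty":0,"tz":0,"rx":0,"ry":0,"rz":0}]' 0.6 40
python3 - <<'E'
from h import *
go([.4228,-.2741,.033],down(6.3))
im=get("wrist"); save(im,"w5.png")
E
```

```text
time: 10.58
tool_pos: [0.4225, -0.2752, 0.1238]
orientation: [[-0.11, 0.994, 0.003], [0.994, 0.11, -0.001], [-0.002, 0.002, -1.0]]
wrist_force: [-0.1, 0.4, 0.6]
gripper_width: 0.0513
gripper_force: 0.0
shift [0.13 0.02 9.08] turn [0.002 0.002 0.001] rows>= 1.5
```

View pics/w5.png

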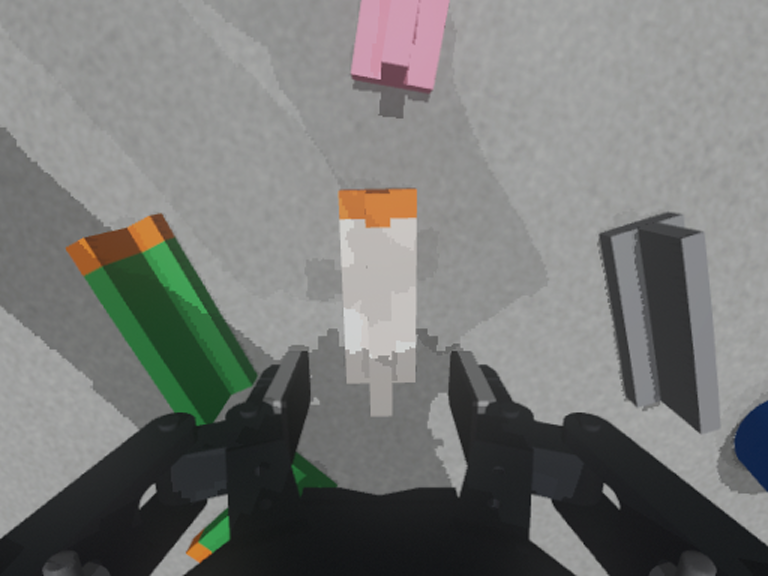

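The web is centred between the fingers (378 against a midpoint of 379), and both green pieces are well clear. I'll descend and grip.

```bash

python3 -m handwheel '[{"tx":0.1,"ty":0,"tz":3,"rx":0,"ry":0,"rz":0},{"tx":0,"ty":0,"tz":4,"rx":0,"ry":0,"rz":0},{"tx":0,"ty":0,"tz":2,"rx":0,"ry":0,"rz":0},{"tx":0,"ty":0,"tz":0,"rx":0,"ry":0,"rz":0},{"tx":0,"ty":0,"tz":0,"rx":0,"ry":0,"rz":0}]' 0.6 60
python3 -m handwheel '[{"tx":0,"ty":0,"tz":0,"rx":0,"ry":0,"rz":0},{"tx":0,"ty":0,"tz":0,"rx":0,"ry":0,"rz":0},{"tx":0,"ty":0,"tz":0,"rx":0,"ry":0,"rz":0},{"tx":0,"ty":0,"tz":0,"rx":0,"ry":0,"rz":0}]' 0 60
```

```text
time: 11.25
tool_pos: [0.4221, -0.2744, 0.0334]
orientation: [[-0.11, 0.994, 0.002], [0.994, 0.11, -0.001], [-0.001, 0.001, -1.0]]
wrist_force: [-0.4, -0.3, -0.2]
gripper_width: 0.0513
gripper_force: 0.0
time: 11.75
tool_pos: [0.4219, -0.2742, 0.033]
orientation: [[-0.11, 0.994, 0.001], [0.994, 0.11, -0.001], [-0.001, 0.001, -1.0]]
wrist_force: [-0.0, 0.6, 7.3]
gripper_width: 0.0111
gripper_force: 59.7
```

```bash

python3 -m handwheel '[{"tx":0,"ty":0,"tz":-2,"rx":0,"ry":0,"rz":0},{"tx":0,"ty":0,"tz":-4,"rx":0,"ry":0,"rz":0},{"tx":0,"ty":0,"tz":-3,"rx":0,"ry":0,"rz":0}]' 
python3 -c "
from h import *
plan(jw(-1,13,110),down(JA),12)"
```

```text
time: 12.12
tool_pos: [0.4211, -0.274, 0.1234]
orientation: [[-0.11, 0.994, -0.0], [0.994, 0.11, -0.0], [-0.0, -0.0, -1.0]]
wrist_force: [0.4, -0.2, -1.8]
gripper_width: 0.011
gripper_force: 58.6
rot/row [-0.     0.     0.012] = 0.7 deg; mm/row 35.5
[3.28 1.35 0.11]
[3.3  1.31 0.11]
[3.32 1.27 0.11]
[3.33 1.22 0.11]
[3.35 1.18 0.11]
[3.36 1.14 0.11]
[3.37 1.1  0.11]
[3.39 1.06 0.11]
[3.4  1.01 0.11]
[3.41 0.97 0.11]
[3.43 0.93 0.11]
[3.44 0.89 0.11]
```

```bash

python3 -m handwheel '[{"tx":2.5,"ty":1,"tz":0,"rx":0,"ry":0,"rz":0.012},{"tx":3.3,"ty":1.3,"tz":0,"rx":0,"ry":0,"rz":0.012},{"tx":3.3,"ty":1.3,"tz":0,"rx":0,"ry":0,"rz":0.012},{"tx":3.3,"ty":1.2,"tz":0,"rx":0,"ry":0,"rz":0.012},{"tx":3.3,"ty":1.2,"tz":0,"rx":0,"ry":0,"rz":0.012},{"tx":3.4,"ty":1.1,"tz":0,"rx":0,"ry":0,"rz":0.012},{"tx":3.4,"ty":1.1,"tz":0,"rx":0,"ry":0,"rz":0.012},{"tx":3.4,"ty":1.1,"tz":0,"rx":0,"ry":0,"rz":0.012}]' >/dev/null
python3 -m handwheel '[{"tx":3.4,"ty":1,"tz":0,"rx":0,"ry":0,"rz":0.012},{"tx":3.4,"ty":1,"tz":0,"rx":0,"ry":0,"rz":0.012},{"tx":3.4,"ty":0.9,"tz":0.5,"rx":0,"ry":0,"rz":0.012},{"tx":3,"ty":0.9,"tz":0.5,"rx":0,"ry":0,"rz":0.012},{"tx":0,"ty":0,"tz":0,"rx":0,"ry":0,"rz":0},{"tx":0,"ty":0,"tz":0,"rx":0,"ry":0,"rz":0},{"tx":0,"ty":0,"tz":0,"rx":0,"ry":0,"rz":0},{"tx":0,"ty":0,"tz":0,"rx":0,"ry":0,"rz":0}]' 
python3 - <<'E'
from h import *
import pickle
im=get("wrist"); save(im,"w6.png"); pickle.dump(im,open("w6.pkl","wb"))
print(wj(im["_s"]["tool_pos"])); go(jw(0,15,110),down(JA))
E
```

```text
time: 14.12
tool_pos: [0.5353, 0.1216, 0.1125]
orientation: [[0.036, 0.999, -0.0], [0.999, -0.036, -0.0], [-0.0, -0.0, -1.0]]
wrist_force: [0.6, -1.1, -1.4]
gripper_width: 0.0114
gripper_force: 58.6
[ -3.96019837  -0.87580946 112.46244161]
shift [1.57 0.4  0.25] turn [0.    0.    0.005] rows>= 0.3
```

View pics/w6.png

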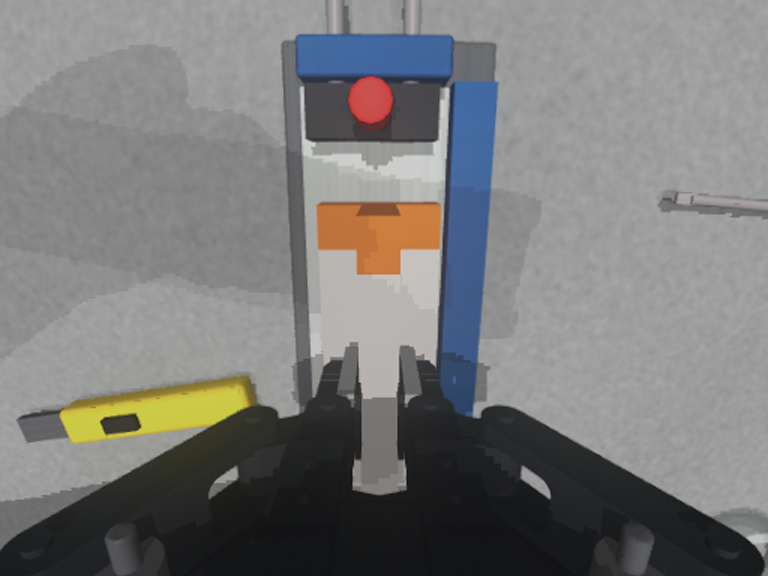

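The stop is fully out against the block. The knob is at (371,100), the stop face at row 140, and the offcut's orange edge at row 203. The fence top's outer edge runs from (497,83) to (473,412).

```bash
python3 - <<'E'
from h import *
import pickle
im=pickle.load(open("w6.pkl","rb"))
a=im["image"]; b=(a[:,:,2].astype(int)-a[:,:,0]>60)
P=[];Q=[]
for r in range(75,225,5):
    c=np.where(b[r,280:345])[0]
    if len(c): P.append(px2w(im,(280+c.max()+.5,r),.034))
    if r<200 and len(c): Q.append(px2w(im,(280+c.min()-.5,r),.034))
for n,S in(("outer x=50",np.array(P)),("inner x=30",np.array(Q))):
    f=np.polyfit(S[:,1],S[:,0],1); print(n,"angle",-np.degrees(np.arctan(f[0])),"jig x",np.mean([wj(p)[0] for p in S]),"resid",np.std(S[:,0]-np.polyval(f,S[:,1])))
J=[(-42,111,40),(28,111,40),(50,111,34),(30,111,34)]
print("stop face top y",[wj(px2w(im,np.array(u)/1.5,.038)).round(1) for u in((310,140),(437,140))])
print("knob top",wj(px2w(im,np.array((371,99))/1.5,.07)).round(1))
s=im["_s"]; z=s["tool_pos"][2]-.033+.014
print("orange foot corners jig",[wj(px2w(im,np.array(u)/1.5,z)).round(1) for u in((317,204),(440,203))],"tool angle",np.degrees(np.arctan2(s["orientation"][1][1],s["orientation"][0][1])))
print("fence corners z34",[wj(px2w(im,np.array(u)/1.5,.034)).round(1) for u in((452,83),(497,83))])
E
```

```text
outer x=50 angle -2.6875247390866916 jig x 48.886931086488374 resid 0.00022231946820473807
inner x=30 angle -1.7345577885897356 jig x 29.537671506896892 resid 0.0003524937701100008
stop face top y [array([-37. ,  84.7,  38. ]), array([22. , 84.9, 38. ])]
knob top [-8.  97.6 70. ]
orange foot corners jig [array([-26.6,  59.6,  93.5]), array([16.6, 60.1, 93.5])] tool angle -2.038437296270289
fence corners z34 [array([ 28.5, 110.3,  34. ]), array([ 49.3, 110.5,  34. ])]
```

```bash

python3 -m handwheel '[{"tx":1,"ty":0.3,"tz":0.5,"rx":0,"ry":0,"rz":0.003},{"tx":1,"ty":0.4,"tz":1.5,"rx":0,"ry":0,"rz":0},{"tx":0,"ty":0,"tz":2.5,"rx":0,"ry":0,"rz":0},{"tx":0,"ty":0,"tz":1,"rx":0,"ry":0,"rz":0},{"tx":0,"ty":0,"tz":0,"rx":0,"ry":0,"rz":0},{"tx":0,"ty":0,"tz":0,"rx":0,"ry":0,"rz":0}]' 
python3 -m handwheel '[{"tx":0,"ty":0,"tz":0.3,"rx":0,"ry":0,"rz":0},{"tx":0,"ty":0,"tz":0.2,"rx":0,"ry":0,"rz":0},{"tx":0,"ty":0,"tz":0.1,"rx":0,"ry":0,"rz":0},{"tx":0,"ty":0,"tz":0,"rx":0,"ry":0,"rz":0}]' 
python3 -c "
from h import *
s=ctrl.read_state();print(wj(s['tool_pos']))"
```

```text
time: 14.92
tool_pos: [0.5436, 0.1423, 0.0577]
orientation: [[0.037, 0.999, 0.001], [0.999, -0.037, 0.0], [0.0, 0.001, -1.0]]
wrist_force: [-0.2, -1.7, -0.9]
gripper_width: 0.011
gripper_force: 58.6
time: 15.42
tool_pos: [0.5431, 0.1423, 0.0513]
orientation: [[0.037, 0.999, -0.0], [0.999, -0.037, 0.0], [0.0, -0.0, -1.0]]
wrist_force: [-0.6, -0.0, -1.7]
gripper_width: 0.0112
gripper_force: 58.6
[ 2.96472085 20.11853019 51.30138794]
```

```bash

python3 -m handwheel '[{"tx":0.1,"ty":0,"tz":0.05,"rx":0,"ry":0,"rz":0},{"tx":0.1,"ty":0,"tz":0,"rx":0,"ry":0,"rz":0},{"tx":0.1,"ty":0,"tz":0,"rx":0,"ry":0,"rz":0},{"tx":0.1,"ty":0,"tz":0,"rx":0,"ry":0,"rz":0},{"tx":0.1,"ty":0,"tz":0,"rx":0,"ry":0,"rz":0},{"tx":0,"ty":0,"tz":0,"rx":0,"ry":0,"rz":0}]' 
python3 -c "
from h import *
s=ctrl.read_state();print(wj(s['tool_pos']))"
```

```text
time: 16.18
tool_pos: [0.5437, 0.147, 0.0511]
orientation: [[0.037, 0.999, 0.001], [0.999, -0.037, -0.0], [-0.0, 0.001, -1.0]]
wrist_force: [0.2, -4.0, 5.4]
gripper_width: 0.0113
gripper_force: 59.7
[ 3.37106794 24.81283335 51.06091967]
```

```bash

python3 -m handwheel '[{"tx":0.1,"ty":0.1,"tz":-0.03,"rx":0,"ry":0,"rz":0},{"tx":0.05,"ty":0.1,"tz":0,"rx":0,"ry":0,"rz":0},{"tx":0,"ty":0.1,"tz":0,"rx":0,"ry":0,"rz":0},{"tx":0,"ty":0.1,"tz":0,"rx":0,"ry":0,"rz":0},{"tx":0,"ty":0,"tz":0,"rx":0,"ry":0,"rz":0}]' 
python3 -c "
from h import *
s=ctrl.read_state();print(wj(s['tool_pos']))"
```

```text
time: 16.8
tool_pos: [0.5439, 0.1472, 0.0511]
orientation: [[0.038, 0.999, -0.007], [0.999, -0.038, -0.001], [-0.001, -0.007, -1.0]]
wrist_force: [-8.1, -7.1, 12.8]
gripper_width: 0.0113
gripper_force: 60.8
[ 3.60426445 25.03403063 51.13794957]
```

```bash

python3 -m handwheel '[{"tx":0,"ty":0,"tz":-0.1,"rx":0,"ry":0,"rz":0},{"tx":0,"ty":0,"tz":0,"rx":0,"ry":0,"rz":0},{"tx":0,"ty":0,"tz":0,"rx":0,"ry":0,"rz":0}]' 
python3 -c "
from h import *
s=ctrl.read_state();print(wj(s['tool_pos']))"
```

```text
time: 17.18
tool_pos: [0.544, 0.1472, 0.0512]
orientation: [[0.037, 0.999, -0.007], [0.999, -0.037, -0.002], [-0.002, -0.007, -1.0]]
wrist_force: [-4.9, -6.8, 3.6]
gripper_width: 0.0111
gripper_force: 59.5
[ 3.74674835 25.06429698 51.20728959]
```

```bash

python3 -m handwheel '[{"tx":-0.3,"ty":0,"tz":-0.05,"rx":0,"ry":0,"rz":0},{"tx":0,"ty":0.1,"tz":0,"rx":0,"ry":0,"rz":0},{"tx":0,"ty":0.1,"tz":0,"rx":0,"ry":0,"rz":0},{"tx":0,"ty":0,"tz":0,"rx":0,"ry":0,"rz":0}]' 
python3 -c "
from h import *
s=ctrl.read_state();print(wj(s['tool_pos']))"
```

```text
time: 17.68
tool_pos: [0.5481, 0.1466, 0.0523]
orientation: [[0.036, 0.999, -0.002], [0.999, -0.036, 0.001], [0.001, -0.002, -1.0]]
wrist_force: [-2.9, 1.9, -1.4]
gripper_width: 0.0111
gripper_force: 58.9
[ 7.81252919 24.64322696 52.26405252]
```

```bash

python3 -m handwheel '[{"tx":0,"ty":0.1,"tz":0,"rx":0,"ry":0,"rz":0},{"tx":0,"ty":0.1,"tz":0,"rx":0,"ry":0,"rz":0},{"tx":0,"ty":0.1,"tz":0,"rx":0,"ry":0,"rz":0},{"tx":0,"ty":0,"tz":0,"rx":0,"ry":0,"rz":0}]' 
python3 -c "
from h import *
s=ctrl.read_state();print(wj(s['tool_pos']))"
```

```text
time: 18.18
tool_pos: [0.5485, 0.1467, 0.0521]
orientation: [[0.037, 0.999, -0.007], [0.999, -0.037, 0.002], [0.001, -0.007, -1.0]]
wrist_force: [-7.0, 2.6, 3.0]
gripper_width: 0.0115
gripper_force: 59.5
[ 8.24030927 24.74883435 52.07213649]
```

```bash

python3 -m handwheel '[{"tx":0.2,"ty":-0.3,"tz":0.05,"rx":0,"ry":0,"rz":0},{"tx":0.2,"ty":0,"tz":0.05,"rx":0,"ry":0,"rz":0},{"tx":0.1,"ty":0,"tz":0,"rx":0,"ry":0,"rz":0},{"tx":0,"ty":0,"tz":0,"rx":0,"ry":0,"rz":0}]' 
python3 -c "
from h import *
s=ctrl.read_state();print(wj(s['tool_pos']))"
```

```text
time: 18.68
tool_pos: [0.5483, 0.1472, 0.0516]
orientation: [[0.039, 0.999, -0.002], [0.999, -0.039, -0.004], [-0.004, -0.002, -1.0]]
wrist_force: [-6.7, -5.9, 2.0]
gripper_width: 0.0111
gripper_force: 59.5
[ 7.97236117 25.26006286 51.59336217]
```

```bash

python3 -m handwheel '[{"tx":0,"ty":0.15,"tz":0.03,"rx":0,"ry":0,"rz":0},{"tx":0,"ty":0.15,"tz":0.03,"rx":0,"ry":0,"rz":0},{"tx":0,"ty":0,"tz":0.02,"rx":0,"ry":0,"rz":0},{"tx":0,"ty":0,"tz":0,"rx":0,"ry":0,"rz":0}]' 
python3 -c "
from h import *
s=ctrl.read_state();print(wj(s['tool_pos']))"
```

```text
time: 19.18
tool_pos: [0.5485, 0.1472, 0.0512]
orientation: [[0.039, 0.999, -0.008], [0.999, -0.039, -0.003], [-0.003, -0.008, -1.0]]
wrist_force: [-12.0, -6.8, 13.7]
gripper_width: 0.011
gripper_force: 61.2
[ 8.16756203 25.20194826 51.22263247]
```

```bash

python3 -m handwheel '[{"tx":-0.1,"ty":0,"tz":0,"rx":-0.005,"ry":0,"rz":0},{"tx":0,"ty":0,"tz":-0.02,"rx":-0.005,"ry":0,"rz":0},{"tx":0,"ty":0,"tz":0,"rx":0,"ry":0,"rz":0},{"tx":0,"ty":0,"tz":0,"rx":0,"ry":0,"rz":0}]' 
python3 -c "
from h import *
s=ctrl.read_state();print(wj(s['tool_pos']),s['wrist_torque'])
im=get('wrist');save(im,'w7.png')
for i in range(6):
  get('wrist')
  s=ctrl.read_state();print(s['time'],np.round(s['wrist_force'],1),wj(s['tool_pos']).round(2))"
```

```text
time: 19.68
tool_pos: [0.5483, 0.1471, 0.0511]
orientation: [[0.039, 0.999, 0.002], [0.999, -0.039, -0.002], [-0.002, 0.002, -1.0]]
wrist_force: [-11.2, -5.5, 10.8]
gripper_width: 0.0107
gripper_force: 60.6
[ 8.02973052 25.17724832 51.12208172] [-0.91350205  2.61391203 -0.27583179]
19.775 [-11.3  -4.9  10.4] [ 8.04 25.19 51.11]
19.825 [-11.5  -5.5   9.7] [ 8.02 25.17 51.1 ]
19.875 [-11.   -5.1  10.4] [ 8.04 25.22 51.13]
19.925 [-10.9  -5.4  11.1] [ 8.   25.18 51.12]
19.975 [-11.   -4.4  10.7] [ 8.03 25.17 51.1 ]
20.025 [-11.5  -4.5  10. ] [ 8.04 25.18 51.12]
```

View pics/w7.png

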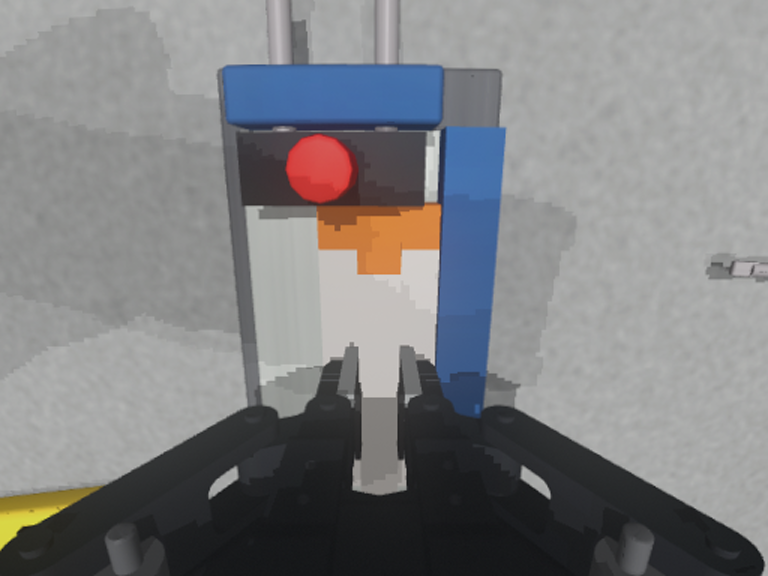

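The picture shows the orange edge against the black stop (row 205), the foot's right edge against the fence (column 440), and the stop fully out. I'll ease the downward load briefly so that bed friction isn't taking part of the side push, then press again.

```bash

python3 -m handwheel '[{"tx":0,"ty":0.05,"tz":-0.06,"rx":0,"ry":0,"rz":0},{"tx":0,"ty":0,"tz":0,"rx":0,"ry":0,"rz":0},{"tx":0,"ty":0,"tz":0,"rx":0,"ry":0,"rz":0}]' 
python3 -m handwheel '[{"tx":0,"ty":0,"tz":0.03,"rx":0,"ry":0,"rz":0},{"tx":0,"ty":0,"tz":0.03,"rx":0,"ry":0,"rz":0},{"tx":0,"ty":0,"tz":0,"rx":0,"ry":0,"rz":0},{"tx":0,"ty":0,"tz":0,"rx":0,"ry":0,"rz":0},{"tx":0,"ty":0,"tz":0,"rx":0,"ry":0,"rz":0}]' 
python3 -c "
from h import *
s=ctrl.read_state();print(wj(s['tool_pos']),s['wrist_torque'])"
```

```text
time: 20.4
tool_pos: [0.5484, 0.1471, 0.0511]
orientation: [[0.039, 0.999, 0.001], [0.999, -0.039, -0.003], [-0.003, 0.001, -1.0]]
wrist_force: [-10.3, -5.6, 7.5]
gripper_width: 0.0115
gripper_force: 60.1
time: 21.02
tool_pos: [0.5483, 0.1471, 0.0511]
orientation: [[0.039, 0.999, 0.001], [0.999, -0.039, -0.002], [-0.002, 0.001, -1.0]]
wrist_force: [-10.7, -4.7, 11.2]
gripper_width: 0.011
gripper_force: 61.0
[ 8.02328561 25.17170085 51.09831445] [-0.91347357  2.73527343 -0.27285839]
```

```bash

python3 -m handwheel '[{"tx":0,"ty":0.1,"tz":0,"rx":0,"ry":0,"rz":0},{"tx":0,"ty":0,"tz":0,"rx":0,"ry":0,"rz":0},{"tx":0,"ty":0,"tz":0,"rx":0,"ry":0,"rz":0},{"tx":0,"ty":0,"tz":0,"rx":0,"ry":0,"rz":0},{"tx":0,"ty":0,"tz":0,"rx":0,"ry":0,"rz":0},{"tx":0,"ty":0,"tz":0,"rx":0,"ry":0,"rz":0}]' && python3 -c "
from h import *
print(ctrl.finish_job())"
```

```text
time: 21.78
tool_pos: [0.5484, 0.1471, 0.0511]
orientation: [[0.039, 0.999, -0.001], [0.999, -0.039, -0.002], [-0.002, -0.001, -1.0]]
wrist_force: [-14.8, -4.9, 13.5]
gripper_width: 0.0114
gripper_force: 61.2
the job is handed in; nothing more can be done
None
```

I pulled the stop fully out, laid the white offcut web up with its orange end on the stop and its foot on the fence, and handed in at 21.8 s still holding the push; it reads about 15 N towards the fence and 13.5 N down at the wrist, somewhat above the 10 N asked.

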